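Cup on the warmer, hold the boost dial

TASK

Lift the thin porcelain cup off the green trivet with a gentle grip (no more than about 30 N), set it down softly and upright in the middle of the warmer's round steel plate and let go of it. Then turn the warmer's spring-return dial clockwise, past its one-dot and two-dot clicks, until the pointer is at the three red dots, and hold it there against its spring for at least three seconds: finish while still holding it at the three dots, because it springs back if you let go. Leave the teapot, the saucers and the jar where they stand.

Things in the scene. Friction and masses are not known exactly. Their poses are not given: they have to be found in the camera images.
- cup: handle-less white porcelain tea cup standing upright on the trivet, open at the top, 52 mm high, outside diameter 38 mm at the foot, 58 mm at 26 mm height, 60 mm at the rim, wall 3.5 mm, about 0.11 kg. Origin: centre of its underside; z up.
- trivet: round green silicone trivet, 120 mm across, 8 mm thick, fixed to the work surface; the cup starts on it, up to 12 mm off its centre. Origin: centre of its underside.
- warmer: white electric cup warmer, a fixed flat box 150 mm (its x) by 270 mm (its y) by 45 mm high, steel plate on its +y half, black dial with four marks on its -y half. Origin: centre of its underside; -x is the side of the dial's marks, z up. Turned up to 0.3 rad either way. The warmer and the trivet may change sides.
- plate (a point): centre of the top face of the warmer's round steel plate, 100 mm across, flat, without a rim, 4 mm above the warmer's top (49 mm above the work surface); 75 mm from the warmer's centre along its +y. Axes as the warmer's.
- dial_grip (a point): point on the dial's vertical axis, at grip height 72 mm above the work surface, 80 mm from the warmer's centre along its -y. Grip: an upright bar 12 mm thick, 52 mm long (34 mm from the axis at the pointer end, 18 mm at the other), from 49 to 81 mm above the work surface, over a 44 mm round skirt. Turns with the dial: its x axis points along the bar to the pointer end (orange line), z up.
- dial (a joint): turn of the dial in rad, 0 at rest (black bar mark), growing clockwise from above; detents 0.4 (one dot), 0.8 (two), 1.2 (three red dots); stop 1.5. Pointer heading is the warmer's -x direction turned counter-clockwise by 0.6 at 0, clockwise by 0.6 at 1.2. Spring return 0.12 N m at 0, 0.19 at 1.2; each click adds up to 0.07 N m; no detent keeps the dial, it springs back to 0.
- teapot: white teapot with cobalt pattern and lid, 120 mm wide, 190 mm over spout (+y) and handle (-y), 119 mm high, 0.55 kg, loose bystander. Origin: centre of its underside.
- saucers: stack of four steel saucers, 112 mm across, 28 mm high, loose bystander. Origin: centre of its underside.
- jar: green glass jar with a steel twist cap, 72 mm across, 110 mm high, loose bystander. Origin: centre of its underside.

How it is judged (in metres and radians):
On the way, in this order (a step that is already met when the one before it is completed fails the run):
1. the cup stands upright in the middle of the plate, let go, with the dial still at rest (horizontal distance between cup and plate below 0.02 m and z of cup in the frame of plate between -0.006 and 0.006 m and angle between cup's own z axis and vertical below 0.12 rad and contact force between the fingers and cup below 0.1 N and value of joint dial below 0.2 rad), for 0.2 s.
2. the dial is held by the fingers at the three dots for three seconds, the cup still on the plate (value of joint dial between 1.06 and 1.34 rad and contact force between the fingers and warmer above 0.5 N and horizontal distance between cup and plate below 0.02 m and z of cup in the frame of plate between -0.006 and 0.006 m and angle between cup's own z axis and vertical below 0.12 rad and contact force between the fingers and cup below 0.1 N), for 3 s.
At the end, for the whole second after the job is handed in: the cup stands upright on the plate within 20 mm of its middle, not touched by the fingers, and the fingers still hold the dial at the three dots (1.2 rad, within 0.14) (all of step 2); the arm keeps its last pose, push and grip.
It fails at once if the cup is squeezed hard (more than 40 N on each side) (contact force between the fingers and cup above 80 N).
It fails at once if the cup is set down hard or knocked (more than 40 N on the warmer) (contact force between cup and warmer above 40 N).
It fails at once if the cup is tipped (angle between cup's own z axis and vertical above 0.6 rad).
It fails at once if the teapot, the saucers or the jar was moved more than 30 mm (distance of any of teapot, saucers, jar from where it was at the start of the episode above 0.03 m).
It also fails if it takes over 70 s, if anything falls off the work surface, if the arm or the gripper's body presses on something with over 40 N, if the wrist force passes 120 N, or if a joint passes its speed limit or range.

ROBOT

A 6-joint arm with a two-finger parallel gripper is mounted at the origin on the work surface. World frame = base frame: x ahead of the robot, y to its left, z up, the work surface at z = 0. Lengths are in mm, angles in rad, forces in N, time in s.
With the tool pointing down it reaches from about 250 to 800 mm from the base axis. Payload 3.9 kg.
Tool frame: the origin (TCP) lies at the very end of the fingers, on their centre line; the grasp point (between the pads) lies 19 mm behind it; z points along the fingers, y is the line along which they close (so a half turn about z gives the same grasp; the last joint's range is limited). The gripper opens to 85 mm and grips with 20 to 120 N. Pads are 22 mm wide; open, the fingers measure 114 mm over their backs; the gripper's body (76 mm by 85 mm) begins 54 mm behind the grasp point. The pads swing forward as they close: fully open they stand 13 mm farther back than shut.
Start: joints at [1.219, 0.26, -0.138, 1.173, 0, 1.571], TCP at [180.904, 492.838, 231.304] pointing down, gripper open.
Joint ranges: [-2.78, 2.78], [-0.83, 1.72], [-1.28, 1.37], [-1.9, 2.12], [-1.57, 1.48], [-3.14, 3.14]. Speed limits (rad/s): [2.57, 2.57, 3.14, 3.14, 3.14, 3.14].

INTERFACE

Orientations are given as a unit quaternion [x, y, z, w].
In Python, from station import env gives the robot as it stands.
- The arm moves only by the shell command python3 shift.py 'ROWS' [OPENING] [FORCE]. ROWS is rows parted by semicolons, their numbers by spaces, 1 to 10 of them, each of 6 numbers: dx, dy, dz in mm, then a rotation vector rx, ry, rz in rad; each row is the pose to reach, as a shift and turn from the pose commanded when the command began, along the tool's axes at that moment; what a row does not reach only later rows make up. A row lasts 1/10 s, in which the tool goes at most 50 mm and 0.15 rad, less where a joint would pass 70% of its speed; a pose out of reach is approached as far as the arm can. OPENING is the finger opening in mm, set as the command begins (- or left out keeps the last). The fingers move at their own pace and stop on an object; FORCE is the grip in N (left out, the last holds). Time passes only in rows, so rows that do not move let the fingers close. It prints the time, the measured TCP pose, the force, the opening and the grip force at its end.
- env.read_state(): the state, without advancing time (a new reading comes with each control period).
- env.get_image(name): name is "side" or "top" or "wrist"; returns a dict with "pixels" (400x640x3 uint8, red, green, blue), "z_map" (400x640 float32, mm along the optical axis (not along the pixel's ray), 0 where there is no reading), "mtx" (3x3 intrinsics, pixels), "R" (3x3) and "t" (3): a world point X has camera coordinates R X + t. Camera axes: x right, y down, z forward; pixel columns grow to the right and rows downward; lengths in mm; the calibration is good to about 2 mm. A picture is of the moment at which its call begins.
- env.finish_job(): hands the job in; it is judged then, once.
The state is a dict: "time_s": time; "joint_pos": joint angles; "qd": joint speeds; "tau": joint torques, N m; "tool_pos": TCP position; "eef_rot": TCP orientation; "wrist_force": force on the tool from outside, world axes, zero at the start; "ft_torque": the same for the moment, N m; "grip_width": finger opening in mm; "finger_force": force on a finger pad.
Only numpy, scipy, OpenCV 4.12 (cv2) and the standard library are available. Lean on these libraries where they do the work, as an engineer would, in place of code of your own. Each camera call takes 0.05 s, during which the arm holds its last target. There are 200 camera calls.

## Working session

There is one attempt and no reset: what is moved stays moved. The work goes in short steps, Python scripts to look and compute and a shell command to move; the robot and the scene stay as the last step left them, time stands still between calls to the robot, and variables do not carry over. Pictures are saved under pics/ and viewed, at most 13 in all, crops included, and the job is handed in when it is done.

```bash
ls; mkdir -p pics; python3 - <<'E'
from station import env
import cv2,numpy as np
for n in("top","side"):
    im=env.get_image(n);cv2.imwrite(f"pics/{n}0.png",im["pixels"][:,:,::-1]);np.savez(f"{n}0.npz",**im);print(n,im["mtx"].tolist(),im["R"].round(3).tolist(),im["t"])
s=env.read_state();print({k:np.round(v,3) for k,v in s.items()})
E
```

```text
pics
shift.py
station.py
top [[384.385753838329, 0.0, 330.14510182980035], [0.0, 384.385753838329, 202.724846419389], [0.0, 0.0, 1.0]] [[0.013, -1.0, -0.017], [-0.994, -0.011, -0.105], [0.105, 0.018, -0.994]] [  6.89731378 631.76615279 897.31464253]
side [[510.2991459218182, 0.0, 320.70872290209485], [0.0, 510.2991459218182, 197.4248416389305], [0.0, 0.0, 1.0]] [[-0.91, -0.415, -0.0], [-0.274, 0.602, -0.75], [0.311, -0.682, -0.661]] [582.16596779 254.9304353  962.82814552]
{'time_s': np.float64(0.1), 'joint_pos': array([ 1.219,  0.261, -0.139,  1.173,  0.   ,  1.571]), 'qd': array([-0.   , -0.   ,  0.004, -0.002, -0.001, -0.   ]), 'tau': array([-1.0000e-03, -4.0651e+01,  2.5453e+01,  1.0000e-02, -0.0000e+00,
        0.0000e+00]), 'tool_pos': array([180.675, 492.254, 230.542]), 'eef_rot': array([ 0.175,  0.985, -0.001, -0.   ]), 'wrist_force': array([-0.134,  0.029, -0.936]), 'ft_torque': array([-0.017, -0.007,  0.029]), 'finger_force': np.float64(0.0), 'grip_width': np.float64(85.493)}
```

View pics/top0.png

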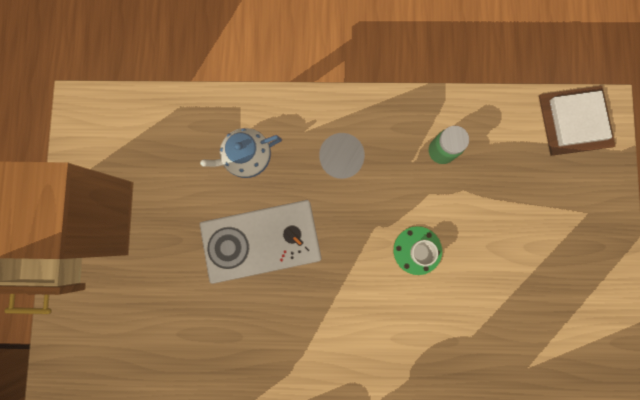

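View pics/side0.png

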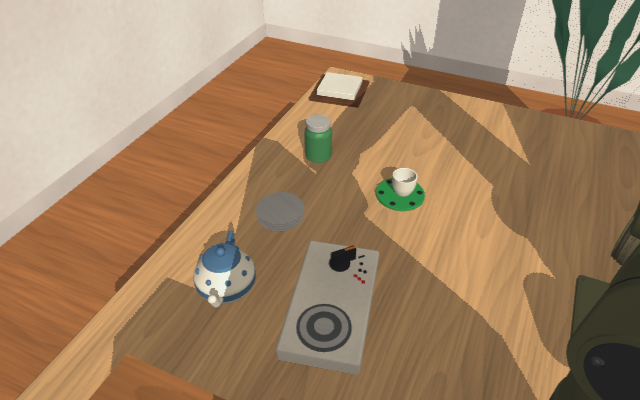

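Top view: warmer with plate at (228,248), dial at (292,234), marks toward the robot (below), trivet with cup at (425,253), teapot (245,152), saucers (342,156), jar (452,142). In the side view the plate is at (324,327), the dial at (342,258) and the cup rim at (404,175).

```bash
cat > h.py <<'E'
import numpy as np,cv2
def ray(im,u,v):
    R,t=im["R"],im["t"]; c=-R.T@t; d=R.T@np.linalg.inv(im["mtx"])@np.array([u,v,1.]); return c,d/np.linalg.norm(d)
def onz(im,u,v,z):
    c,d=ray(im,u,v); return c+d*(z-c[2])/d[2]
def tri(*o):
    A=np.zeros((3,3));b=np.zeros(3);rs=[ray(*x) for x in o]
    for c,d in rs:
        P=np.eye(3)-np.outer(d,d);A+=P;b+=P@c
    X=np.linalg.solve(A,b);return X,[round(float(np.linalg.norm((np.eye(3)-np.outer(d,d))@(X-c))),2) for c,d in rs]
def blob(mask,roi,hull=True):
    x0,y0,x1,y1=roi;m=np.zeros(mask.shape,np.uint8);m[y0:y1,x0:x1]=mask[y0:y1,x0:x1]
    cs,_=cv2.findContours(m,cv2.RETR_EXTERNAL,cv2.CHAIN_APPROX_NONE)
    c=max(cs,key=cv2.contourArea);return cv2.convexHull(c) if hull else c
E
cat > m.py <<'E'
from h import *
T=dict(np.load("top0.npz"));S=dict(np.load("side0.npz"))
out={}
for n,im,rp,rc,rt,ro in(("T",T,(203,222,253,274),(405,232,445,272),(385,220,450,280),(285,228,312,252)),("S",S,(290,295,358,358),(388,164,420,200),(370,165,430,215),(325,240,362,262))):
    px=im["pixels"];g=cv2.cvtColor(px,cv2.COLOR_RGB2GRAY);h=cv2.cvtColor(px,cv2.COLOR_RGB2HSV)
    pl=cv2.fitEllipse(blob((g<115).astype(np.uint8),rp))
    cupm=((h[...,1]<75)&(g>95)).astype(np.uint8); cc=blob(cupm,rc);ce=cv2.fitEllipse(cc)
    tr=blob(((h[...,0]>45)&(h[...,0]<85)&(h[...,1]>120)).astype(np.uint8),rt);te=cv2.fitEllipse(tr)
    om=((h[...,0]<14)&(h[...,1]>150)&(px[...,0]>110));x0,y0,x1,y1=ro;yy,xx=np.nonzero(om[y0:y1,x0:x1]);o=(xx.mean()+x0,yy.mean()+y0,len(xx))
    print(n,"plate",np.round(pl[0]+pl[1],1),"cup",np.round(ce[0]+ce[1],1),cv2.boundingRect(cc),"triv",np.round(te[0]+te[1],1),"orange",np.round(o,1))
    out[n]=pl[0],ce[0],te[0],o[:2]
for i,k in enumerate(("plate","cup","triv","orange")):
    print(k,tri((T,*out["T"][i]),(S,*out["S"][i])), "z49",onz(T,*out["T"][i],49)[:2].round(1))
print("campos",-T["R"].T@T["t"],-S["R"].T@S["t"])
for c in((201,221),(309,202),(320,262),(211,283)):print(onz(T,*c,45).round(0))
a=cv2.resize(T["pixels"][195:290,195:325],None,fx=4,fy=4,interpolation=2);b=cv2.resize(T["pixels"][220:280,385:450],None,fx=4,fy=4,interpolation=2)
c=cv2.resize(S["pixels"][160:210,370:430],None,fx=4,fy=4,interpolation=2)
o=np.zeros((590,800,3),np.uint8);o[:380,:520]=a;o[:240,530:790]=b;o[250:450,530:770]=c;cv2.imwrite("pics/crop.png",o[:,:,::-1])
E
python3 m.py
```

```text
T plate [227.7 247.5  40.9  42.2] cup [424.1 252.7  26.4  27.9] (410, 240, 29, 27) triv [417.4 249.9  45.9  46.7] orange [297.  240.5  28. ]
S plate [323.4 327.5  48.5  55.6] cup [403.8 180.8  25.5  29.9] (392, 168, 26, 29) triv [399.9 193.7  32.4  48.1] orange [350.  247.8  19. ]
plate (array([519.37752421, 256.05477936,  42.60286445]), [1.58, 1.58]) z49 [521.  254.8]
cup (array([ 514.06067353, -209.7278626 ,   37.54073315]), [0.68, 0.68]) z49 [ 515.  -206.9]
triv (array([ 5.18812966e+02, -2.02274955e+02,  4.56642750e-02]), [1.86, 1.86]) z49 [ 521.3 -191.5]
orange (array([537.63876623,  87.56860036,  79.89550586]), [1.78, 1.78]) z49 [539.5  91.3]
campos [534.24460804  -2.24633173 958.6069399 ] [300.15020097 745.1084162  828.05077361]
[583. 323.  45.]
[632.  65.  45.]
[490.  36.  45.]
[438. 292.  45.]
```

View pics/crop.png

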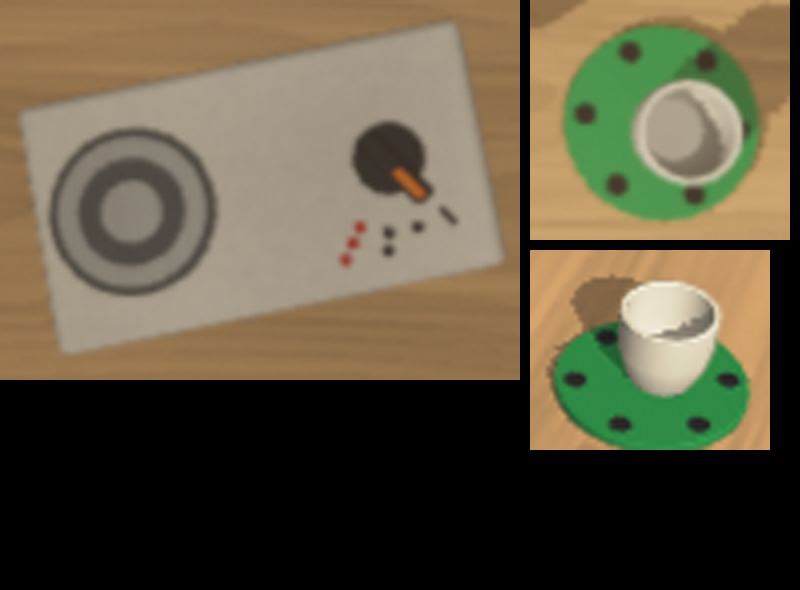

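The crop shows the plate rings concentric at top pixel (228,247.6), the dial centre at about (292,234.4) with its pointer down-right at the rest mark, and the cup rim at (424.6,252.6) in top and (404.6,174.8) in side. I'll now move over the warmer for a wrist view.

```bash
python3 shift.py '-36 -20 -3 0 0 -.05;-80 -45 -6 0 0 -.12;-125 -70 -10 0 0 -.2;-170 -95 -15 0 0 -.28;-215 -120 -20 0 0 -.352;-260 -145 -25 0 0 -.352;-305 -170 -30 0 0 -.352;-345 -192 -30 0 0 -.352;-360 -201 -30 0 0 -.352;-360 -201 -30 0 0 -.352'
python3 - <<'E'
from h import *
from station import env
T=dict(np.load("top0.npz"));S=dict(np.load("side0.npz"))
print("cup rim",tri((T,424.6,252.6),(S,404.6,174.8)))
im=env.get_image("wrist");np.savez("w1.npz",**im);cv2.imwrite("pics/w1.png",im["pixels"][:,:,::-1]);print(-im["R"].T@im["t"],im["R"].round(2))
E
```

```text
time_s: 1.1
tool_pos: [451.2, 177.7, 260.8]
eef_rot: [0.002, 1.0, -0.0, -0.0]
wrist_force: [0.3, -0.2, 0.2]
grip_width: 85.4
finger_force: 0.0
cup rim (array([ 514.10024795, -206.34408978,   58.71116948]), [1.37, 1.37])
[374.48176403 177.68727651 403.14963607] [[ 0.01  1.   -0.  ]
 [ 0.95 -0.01  0.3 ]
 [ 0.3  -0.   -0.95]]
```

View pics/w1.png

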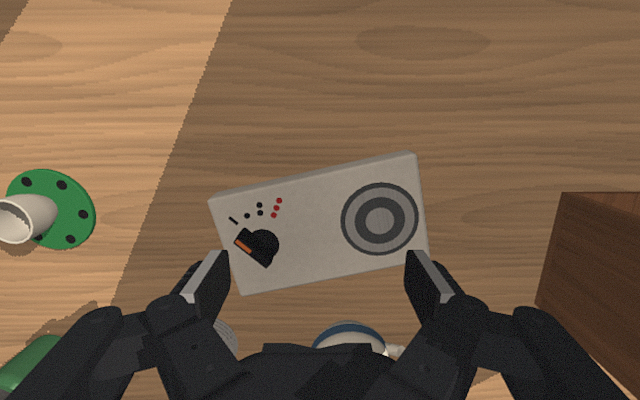

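The wrist view shows the plate at (379,219), the dial at about (258,247) with the orange pointer line at (243,245), and the warmer's near edge from (208,198) to (413,151). Now I measure plate, dial and yaw from top and wrist.

```bash
cat > m2.py <<'E'
from h import *
T=dict(np.load("top0.npz"));W=dict(np.load("w1.npz"));S=dict(np.load("side0.npz"))
P={};O={}
for n,im,rp,ro,rw in(("T",T,(203,222,253,274),(285,228,312,252),(195,195,325,290)),("W",W,(335,178,425,260),(228,225,262,262),(200,140,440,255))):
    px=im["pixels"];g=cv2.cvtColor(px,cv2.COLOR_RGB2GRAY);h=cv2.cvtColor(px,cv2.COLOR_RGB2HSV)
    e=cv2.fitEllipse(blob((g<105).astype(np.uint8),rp));P[n]=e[0]
    pts=cv2.ellipse2Poly((0,0),(1,1),0,0,360,90)
    x0,y0,x1,y1=ro;om=((h[...,0]<16)&(h[...,1]>170)&(px[...,0]>120))[y0:y1,x0:x1]
    yy,xx=np.nonzero(om);q=np.float32(np.c_[xx+x0,yy+y0]);O[n]=q.mean(0)
    w=np.array([onz(im,*a,81)[:2] for a in q],np.float32);vx,vy=cv2.fitLine(w,cv2.DIST_L2,0,.01,.01).ravel()[:2]
    print(n,"plate",np.round(e[0]+e[1],1),onz(im,*e[0],49).round(1),"orange",len(q),O[n],w.mean(0),"heading",np.arctan2(vy,vx)%np.pi)
    if n=="T":
        m=((h[...,1]<75)&(g>90)).astype(np.uint8);c=blob(m,rw);r=cv2.boxPoints(cv2.minAreaRect(c))
        print([onz(im,*a,45)[:2].round(0).tolist() for a in r])
print("plate TW",tri((T,*P["T"]),(W,*P["W"])));print("orange TW",tri((T,*O["T"]),(W,*O["W"])))
# near edge yaw from wrist : strongest vertical gradient along the near edge
g=cv2.cvtColor(W["pixels"],cv2.COLOR_RGB2GRAY).astype(float);h=cv2.cvtColor(W["pixels"],cv2.COLOR_RGB2HSV)
m=((h[...,1]<60)&(g>85)).astype(np.uint8);c=blob(m,(200,140,440,298));r=cv2.approxPolyDP(c,6,True)[:,0]
print("W corners",[(a.tolist(),onz(W,*a.astype(float),45)[:2].round(0).tolist()) for a in r])
E
python3 m2.py
```

```text
T plate [227.7 247.6  40.7  41.8] [520.7 254.9  49. ] orange 24 [296.79166 240.20833] [539.9838    88.486786] heading 0.80657935
[[579.0, 332.0], [638.0, 66.0], [494.0, 33.0], [436.0, 295.0]]
W plate [379.  218.6  72.5  79.1] [515.  255.7  49. ] orange 61 [242.98361 246.13115] [536.5519   88.95244] heading 0.8135596
plate TW (array([520.53541818, 258.76830777,  35.07898423]), [0.03, 0.03])
orange TW (array([539.49162963,  88.28746767,  76.23533546]), [0.86, 0.86])
W corners [([416, 155], [435.0, 296.0]), ([439, 289], [622.0, 346.0]), ([240, 294], [628.0, 69.0]), ([208, 204], [496.0, 39.0]), ([214, 194], [483.0, 48.0]), ([398, 151], [430.0, 274.0])]
```

```bash
python3 shift.py '-2 -45 5 0 0 0;-4 -95 10 0 0 0;-8 -145 15 0 0 0;-10 -195 20 0 0 0;-12 -245 20 0 0 0;-15 -295 20 0 0 0;-19 -345 20 0 0 0;-19 -380 20 0 0 0;-19 -385 20 0 0 0;-19 -385 20 0 0 0'
cat > cup.py <<'E'
from h import *
from station import env
im=env.get_image("wrist");np.savez("w2.npz",**im);cv2.imwrite("pics/w2.png",im["pixels"][:,:,::-1])
T=dict(np.load("top0.npz"));S=dict(np.load("side0.npz"))
px=im["pixels"];g=cv2.cvtColor(px,cv2.COLOR_RGB2GRAY);h=cv2.cvtColor(px,cv2.COLOR_RGB2HSV)
c=blob(((h[...,1]<75)&(g>90)).astype(np.uint8),(220,120,420,330));print(cv2.boundingRect(c),cv2.fitEllipse(c))
print(onz(T,424.6,252.6,60),onz(S,404.6,174.8,60))
E
python3 cup.py
```

```text
time_s: 2.15
tool_pos: [468.4, -204.2, 240.8]
eef_rot: [0.0, 1.0, 0.001, -0.0]
wrist_force: [0.2, -0.1, 0.4]
grip_width: 85.6
finger_force: 0.0
(290, 184, 53, 53) ((316.2054138183594, 210.4415283203125), (51.629310607910156, 53.64127731323242), 3.2953033447265625)
[ 515.43683436 -205.64200336   60.        ] [ 512.4683695  -205.27530841   60.        ]
```

View pics/w2.png

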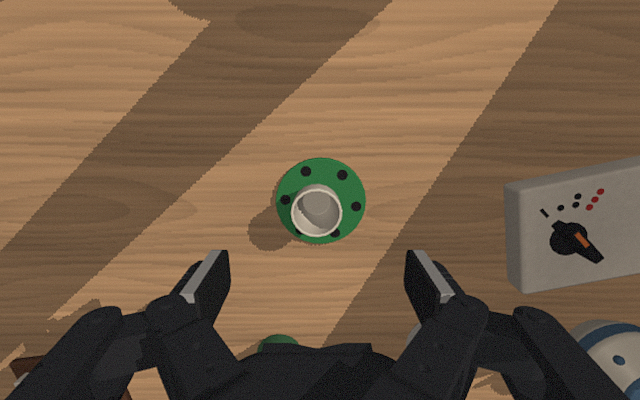

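The cup's rim is centred at about (317,212) on the trivet, between the finger columns (228 and 410).

```bash
python3 - <<'E'
from h import *
from station import env
T=dict(np.load("top0.npz"));S=dict(np.load("side0.npz"));W=dict(np.load("w2.npz"))
print(onz(W,316.8,212,60),tri((T,424.6,252.6),(S,404.6,174.8),(W,316.8,212)))
p=env.read_state()["tool_pos"];print(p)
for z in(60,241):
  q=W["mtx"]@(W["R"]@np.array([*p[:2],z])+W["t"]);print(q[:2]/q[2])
E
```

```text
[ 511.38074065 -204.52786905   60.        ] (array([ 513.33230218, -205.46078648,   58.9615197 ]), [2.12, 0.99, 1.74])
[ 468.39738034 -203.40774658  240.9729157 ]
[317.76658742 175.50589497]
[319.41694172 254.45040806]
```

```bash
python3 shift.py '-25 0 40 0 0 0;-44 0 85 0 0 0;-44 0 125 0 0 0;-44 0 141 0 0 0;-44 0 141 0 0 0;-44 0 141 0 0 0' 85 20
sed -i 's/"w2/"w3/;s/pics\/w2/pics\/w3/' cup.py; sed -i 's/220,120,420,330/240,150,400,400/' cup.py; python3 cup.py; python3 -c "
from station import env;print(env.read_state()['tool_pos'])"
```

```text
time_s: 2.8
tool_pos: [512.9, -203.2, 100.8]
eef_rot: [-0.001, 1.0, 0.0, -0.0]
wrist_force: [0.4, 0.1, 0.3]
grip_width: 84.6
finger_force: 0.0
(269, 174, 91, 91) ((314.3480529785156, 219.49720764160156), (89.16938018798828, 90.95123291015625), 13.57443618774414)
[ 515.43683436 -205.64200336   60.        ] [ 512.4683695  -205.27530841   60.        ]
[ 513.72397735 -203.87454204  101.69518203]
```

View pics/w3.png

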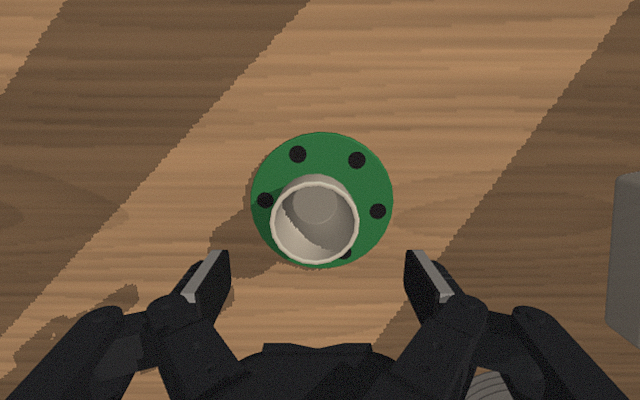

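The rim spans columns 270–359 and rows 182–265 (centre about (315,223)), the fingers straddle it.

```bash
python3 - <<'E'
from h import *
W=dict(np.load("w3.npz"));V=dict(np.load("w2.npz"))
print(onz(W,314.7,223.5,60),tri((W,314.7,223.5),(V,316.8,212)))
E
```

```text
[ 512.20120681 -205.0509342    60.        ] (array([ 504.03076229, -204.74338554,   79.78884762]), [0.19, 0.19])
```

```bash
python3 shift.py '0 -1 30 0 0 0;0 -1 60 0 0 0;0 -1 72 0 0 0;0 -1 76 0 0 0;0 -1 76 0 0 0' 85 20 && python3 shift.py '0 0 0 0 0 0;0 0 0 0 0 0;0 0 0 0 0 0;0 0 0 0 0 0;0 0 0 0 0 0;0 0 0 0 0 0;0 0 0 0 0 0;0 0 0 0 0 0' 45 25
```

```text
time_s: 3.35
tool_pos: [513.4, -206.0, 25.2]
eef_rot: [-0.0, 1.0, -0.0, 0.001]
wrist_force: [-0.3, -0.9, 0.3]
grip_width: 85.0
finger_force: 0.0
time_s: 4.15
tool_pos: [514.0, -206.1, 26.0]
eef_rot: [-0.0, 1.0, -0.0, 0.001]
wrist_force: [-0.5, 0.8, 5.6]
grip_width: 59.3
finger_force: 26.0
```

```bash
python3 shift.py '0 0 -5 0 0 0;0 0 -15 0 0 0;0 0 -35 0 0 0;0 0 -60 0 0 0;0 10 -85 0 0 0;0 30 -100 0 0 0;0 60 -105 0 0 0;0 90 -105 0 0 0;0 105 -105 0 0 0;0 111 -105 0 0 0' && python3 shift.py '0 15 0 0 0 0;0 45 0 0 0 0;-1 85 0 0 0 0;-2 130 0 0 0 0;-3 175 0 0 0 0;-4 220 0 0 0 0;-4 265 0 0 0 0;-4 305 0 0 0 0;-4 335 0 0 0 0;-4 350 0 0 0 0' && python3 shift.py '0 0 0 0 0 0;0 0 0 0 0 0;0 0 0 0 0 0;0 0 0 0 0 0'
python3 - <<'E'
from h import *
from station import env
for n in("side","top"):
    im=env.get_image(n);np.savez(n+"1.npz",**im)
    cv2.imwrite(f"pics/{n}1.png",im["pixels"][:,:,::-1])
E
```

```text
time_s: 5.15
tool_pos: [512.4, -93.8, 129.7]
eef_rot: [-0.001, 1.0, -0.0, -0.0]
wrist_force: [0.8, 0.3, -0.2]
grip_width: 59.1
finger_force: 27.4
time_s: 6.15
tool_pos: [516.8, 257.6, 129.1]
eef_rot: [-0.001, 1.0, 0.0, 0.0]
wrist_force: [-0.1, -1.1, -1.4]
grip_width: 59.0
finger_force: 27.5
time_s: 6.55
tool_pos: [516.6, 253.7, 129.3]
eef_rot: [0.001, 1.0, -0.0, -0.0]
wrist_force: [-0.2, 0.2, -2.2]
grip_width: 59.3
finger_force: 27.5
```

View pics/side1.png

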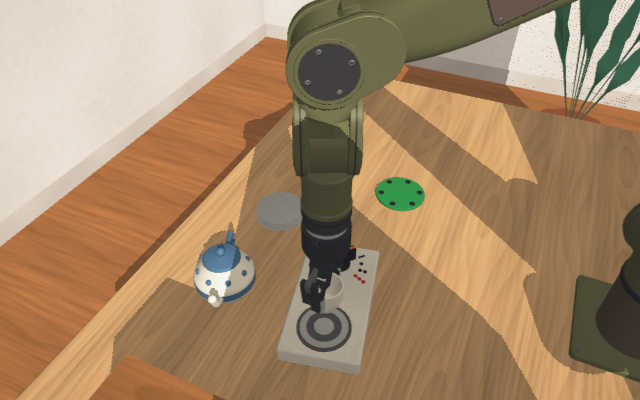

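The cup hangs upright at side pixel (328,293) over the plate (324,327). I'll lower it, with slow final rows.

```bash
python3 shift.py '-1 1 15 0 0 0;-1 1 35 0 0 0;-1 1 48 0 0 0;-1 1 54 0 0 0;-1 1 57 0 0 0;-1 1 58 0 0 0;-1 1 58 0 0 0' && python3 shift.py '0 0 .5 0 0 0;0 0 1 0 0 0;0 0 1.5 0 0 0;0 0 2 0 0 0;0 0 2 0 0 0'
```

```text
time_s: 7.35
tool_pos: [518.1, 256.2, 71.9]
eef_rot: [-0.0, 1.0, 0.0, 0.001]
wrist_force: [-0.1, 0.4, -0.9]
grip_width: 59.1
finger_force: 27.5
time_s: 7.85
tool_pos: [517.5, 256.1, 69.2]
eef_rot: [-0.0, 1.0, -0.0, -0.0]
wrist_force: [-0.8, -0.4, -1.9]
grip_width: 59.2
finger_force: 27.5
```

```bash
python3 shift.py '0 0 .5 0 0 0;0 0 1 0 0 0;0 0 1.5 0 0 0;0 0 1.5 0 0 0;0 0 1.5 0 0 0'; python3 shift.py '0 0 .4 0 0 0;0 0 .8 0 0 0;0 0 .8 0 0 0;0 0 .8 0 0 0'
```

```text
time_s: 8.35
tool_pos: [517.6, 256.1, 67.8]
eef_rot: [-0.0, 1.0, -0.0, -0.0]
wrist_force: [0.9, -0.2, -1.0]
grip_width: 59.5
finger_force: 27.5
time_s: 8.75
tool_pos: [517.6, 256.1, 67.1]
eef_rot: [-0.0, 1.0, 0.0, 0.0]
wrist_force: [-0.8, -0.1, 0.6]
grip_width: 59.2
finger_force: 27.5
```

```bash
python3 shift.py '0 0 .4 0 0 0;0 0 .8 0 0 0;0 0 .8 0 0 0;0 0 .8 0 0 0'; python3 shift.py '0 0 .3 0 0 0;0 0 .6 0 0 0;0 0 .6 0 0 0;0 0 .6 0 0 0'
```

```text
time_s: 9.15
tool_pos: [517.8, 256.2, 67.0]
eef_rot: [-0.0, 1.0, 0.0, 0.0]
wrist_force: [-1.9, -1.7, 5.0]
grip_width: 59.0
finger_force: 27.6
time_s: 9.55
tool_pos: [517.9, 256.2, 67.0]
eef_rot: [-0.0, 1.0, 0.0, 0.001]
wrist_force: [-2.1, -1.6, 8.6]
grip_width: 59.2
finger_force: 27.7
```

Contact (about 9 N). Release and rise.

```bash
python3 shift.py '0 0 -.8 0 0 0;0 0 -.8 0 0 0;0 0 -.8 0 0 0;0 0 -.8 0 0 0;0 0 -.8 0 0 0;0 0 -.8 0 0 0;0 0 -.8 0 0 0;0 0 -.8 0 0 0' 85 25 && python3 shift.py '0 0 -8 0 0 0;0 0 -25 0 0 0;0 0 -50 0 0 0;0 0 -85 0 0 0;0 0 -120 0 0 0;0 -30 -140 0 0 0;20 -80 -145 0 0 0;35 -130 -145 0 0 0;35 -150 -145 0 0 0;35 -150 -145 0 0 0'
python3 - <<'E'
from h import *
from station import env
im=env.get_image("wrist");np.savez("w4.npz",**im);cv2.imwrite("pics/w4.png",im["pixels"][:,:,::-1]);print(env.read_state()["tool_pos"])
E
```

```text
time_s: 10.35
tool_pos: [517.6, 256.1, 66.4]
eef_rot: [-0.0, 1.0, -0.0, -0.0]
wrist_force: [0.2, 0.4, 0.1]
grip_width: 85.1
finger_force: 0.0
time_s: 11.35
tool_pos: [481.7, 103.2, 212.5]
eef_rot: [0.002, 1.0, -0.0, 0.0]
wrist_force: [0.1, 0.3, 0.8]
grip_width: 85.0
finger_force: 0.0
[482.44655502 104.85145342 212.34593461]
```

View pics/w4.png

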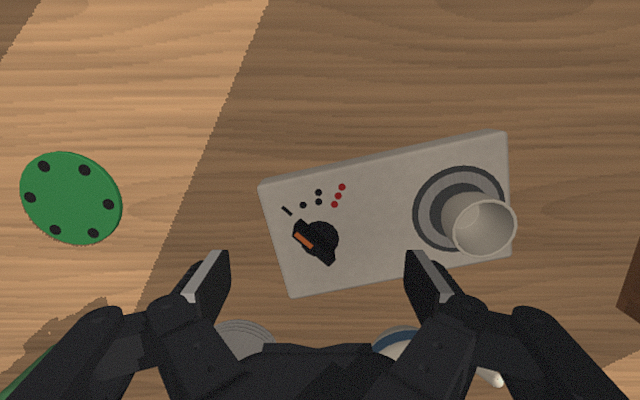

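Cup stands on the plate (base near (466,212), plate centre (459,208)); dial at rest, orange line at (303,240), dial about (319,242). I'll check the cup's centring from the top and refine the dial.

```bash
python3 - <<'E'
from h import *
from station import env
T=env.get_image("top");W=dict(np.load("w4.npz"));T0=dict(np.load("top0.npz"))
px=W["pixels"];h=cv2.cvtColor(px,cv2.COLOR_RGB2HSV);g=cv2.cvtColor(px,cv2.COLOR_RGB2GRAY)
om=((h[...,0]<16)&(h[...,1]>170)&(px[...,0]>120))[225:260,285:320];yy,xx=np.nonzero(om);q=np.float32(np.c_[xx+285,yy+225])
w=np.array([onz(W,*a,81)[:2] for a in q],np.float32);vx,vy=cv2.fitLine(w,2,0,.01,.01).ravel()[:2];m=w.mean(0)
print("orange",q.mean(0),m,"len",np.ptp((w-m)@np.array([vx,vy])),"heading",np.arctan2(vy,vx)%np.pi,tri((W,*q.mean(0)),(T0,296.8,240.2)))
c=blob((g<70).astype(np.uint8),(285,205,350,275),False);print("dark dial hull",cv2.minAreaRect(c),cv2.boundingRect(c))
cv2.imwrite("pics/crop2.png",np.hstack([cv2.resize(px[200:280,280:360],(480,480),interpolation=2),cv2.resize(T["pixels"][222:274,203:255],(312,312),interpolation=2)if 0 else np.zeros((480,1,3),np.uint8)])[:,:,::-1])
gt=cv2.cvtColor(T["pixels"],cv2.COLOR_RGB2GRAY);
for x in((518,255,101),(518,255,49)):
    p=T["mtx"]@(T["R"]@np.array(x)+T["t"]);print(x,p[:2]/p[2])
a=cv2.resize(px[200:280,280:360],(400,400),interpolation=2);b=cv2.resize(T["pixels"][222:272,203:253],(400,400),interpolation=2)
cv2.imwrite("pics/crop2.png",np.hstack([a,b])[:,:,::-1])
E
```

```text
orange [303.10114 239.93259] [536.3438  88.6448] len 21.401588 heading 0.82923704 (array([539.89139916,  88.72008044,  73.94533659]), [0.5, 0.5])
dark dial hull ((317.4789123535156, 237.18629455566406), (53.15732955932617, 36.26268768310547), 33.023868560791016) (292, 219, 47, 47)
(518, 255, 101) [220.98201596 249.09116043]
(518, 255, 49) [227.57189104 248.75907394]
```

View pics/crop2.png

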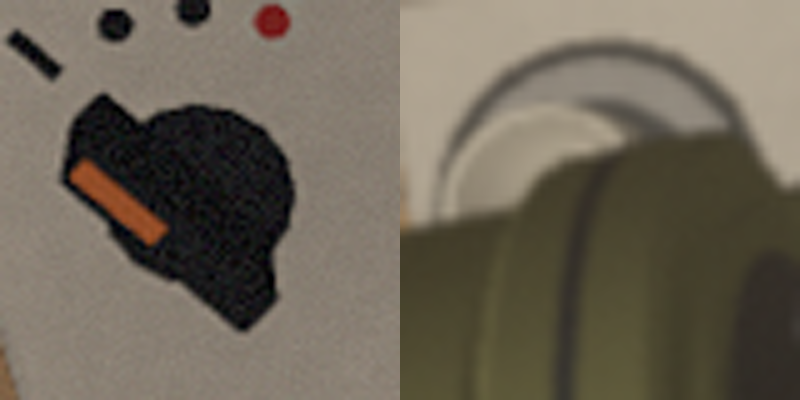

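The left crop shows the bar and its orange line on the near end at rest; the right one has the cup rim over the plate, mostly hidden by the arm. The cup's foot sits on the plate's centre. Next I align over the dial.

```bash
python3 shift.py '-20 0 10 0 0 -.12;-45 -1 20 0 0 -.25;-65 -1 35 0 0 -.38;-69.6 -1 50 0 0 -.52;-69.6 -1 65 0 0 -.66;-69.6 -1 80 0 0 -.78;-69.6 -1 92 0 0 -.81;-69.6 -1 92 0 0 -.81;-69.6 -1 92 0 0 -.81' 50 60
python3 - <<'E'
from h import *
from station import env
W=env.get_image("wrist");np.savez("w5.npz",**W);s=env.read_state();p=s["tool_pos"];print(p,s["eef_rot"])
px=W["pixels"].copy();h=cv2.cvtColor(px,cv2.COLOR_RGB2HSV)
om=((h[...,0]<16)&(h[...,1]>170)&(px[...,0]>120));om[:, :230]=0;om[:,410:]=0;yy,xx=np.nonzero(om);q=np.float32(np.c_[xx,yy])
w=np.array([onz(W,*a,81)[:2] for a in q],np.float32);m=w.mean(0);vx,vy=cv2.fitLine(w,2,0,.01,.01).ravel()[:2]
print(len(q),q.mean(0),m,np.arctan2(vy,vx)%np.pi,np.ptp((w-m)@np.array([vx,vy])))
for z in(72,81):
    u=W["mtx"]@(W["R"]@np.array([*p[:2],z])+W["t"]);u=u[:2]/u[2];print(z,u);cv2.circle(px,tuple(int(a) for a in u),3,(0,255,255),1)
cv2.imwrite("pics/w5.png",px[:,:,::-1])
E
```

```text
time_s: 12.35
tool_pos: [552.5, 106.2, 119.4]
eef_rot: [-0.394, 0.919, 0.0, -0.0]
wrist_force: [0.4, 0.2, 0.5]
grip_width: 50.5
finger_force: 0.0
[552.82542747 106.03908453 119.90608108] [-3.94338394e-01  9.18965199e-01 -1.09095160e-05  4.39427550e-04]
428 [344.39252 186.42757] [521.4941  98.6657] 2.562393 58.256996
72 [316.10801227 221.13423098]
81 [316.0853646  226.34088981]
```

View pics/w5.png

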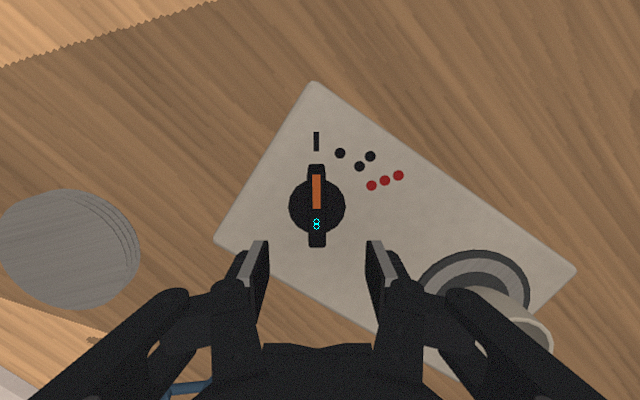

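Dial is aligned: bar vertical at column 316.5, rows 173–247, TCP axis projected at (316,226) at the bar's top, about 2 mm toward the tail; cup stands at (520,335) on the plate. Descend and grip.

```bash
python3 shift.py '1.5 0 20 0 0 0;1.5 0 40 0 0 0;1.5 0 55 0 0 0;1.5 0 62 0 0 0;1.5 0 63 0 0 0;1.5 0 63 0 0 0' 50 60 && python3 shift.py '0 0 0 0 0 0;0 0 0 0 0 0;0 0 0 0 0 0;0 0 0 0 0 0;0 0 0 0 0 0;0 0 0 0 0 0;0 0 0 0 0 0;0 0 0 0 0 0' 5 60
```

```text
time_s: 13.0
tool_pos: [551.9, 104.3, 57.2]
eef_rot: [-0.394, 0.919, -0.0, 0.001]
wrist_force: [0.3, 0.1, 0.4]
grip_width: 50.5
finger_force: 0.0
time_s: 13.8
tool_pos: [551.4, 104.5, 57.3]
eef_rot: [-0.394, 0.919, 0.0, 0.001]
wrist_force: [-2.1, 0.9, 6.9]
grip_width: 10.6
finger_force: 59.2
```

```bash
python3 shift.py '0 0 0 0 0 .07;0 0 0 0 0 .14;0 0 0 0 0 .21;0 0 0 0 0 .28;0 0 0 0 0 .35;0 0 0 0 0 .42;0 0 0 0 0 .49;0 0 0 0 0 .56;0 0 0 0 0 .6;0 0 0 0 0 .6'; python3 -c "
from station import env;s=env.read_state();print(s['ft_torque'],s['joint_pos'])"
```

```text
time_s: 14.8
tool_pos: [551.1, 105.0, 57.3]
eef_rot: [-0.105, 0.994, 0.001, 0.0]
wrist_force: [-2.6, 2.0, 7.0]
grip_width: 10.6
finger_force: 59.3
[0.53784579 0.54501185 0.13563039] [ 0.18716605  0.44792674 -0.3401328   0.78207349  0.00207682 -0.02320178]
```

```bash
python3 shift.py '0 0 0 0 0 .07;0 0 0 0 0 .14;0 0 0 0 0 .21;0 0 0 0 0 .28;0 0 0 0 0 .35;0 0 0 0 0 .42;0 0 0 0 0 .49;0 0 0 0 0 .56;0 0 0 0 0 .62;0 0 0 0 0 .62'; cat > d.py <<'E'
from h import *
from station import env
s=env.read_state();print(s['ft_torque'],s['eef_rot'])
for n in("wrist","side","top"):
    W=env.get_image(n);px=W["pixels"];h=cv2.cvtColor(px,cv2.COLOR_RGB2HSV)
    np.savez(n+"9.npz",**W)
    om=((h[...,0]<16)&(h[...,1]>170)&(px[...,0]>110))
    k,_,st,ce=cv2.connectedComponentsWithStats(om.astype(np.uint8))
    c=np.array([[*st[i,:5],*onz(W,*ce[i],81)[:2]] for i in range(1,k) if st[i,4]>6]).reshape(-1,7)
    print(n,[r.round(0).tolist() for r in c if np.hypot(r[5]-551,r[6]-104)<60])
cv2.imwrite("pics/w9.png",np.load("wrist9.npz")["pixels"][:,:,::-1])
E
python3 d.py
```

```text
time_s: 15.8
tool_pos: [551.1, 105.7, 57.3]
eef_rot: [0.203, 0.979, 0.002, -0.0]
wrist_force: [-2.3, 4.4, 5.8]
grip_width: 10.9
finger_force: 59.3
[0.77453631 0.48054101 0.23584815] [ 2.03192867e-01  9.79137225e-01  1.70120734e-03 -2.42626577e-04]
wrist [[307.0, 142.0, 15.0, 14.0, 138.0, 496.0, 127.0], [308.0, 162.0, 14.0, 14.0, 138.0, 504.0, 124.0], [311.0, 212.0, 13.0, 48.0, 534.0, 531.0, 114.0]]
side [[343.0, 254.0, 9.0, 7.0, 24.0, 531.0, 113.0]]
top []
```

View pics/w9.png

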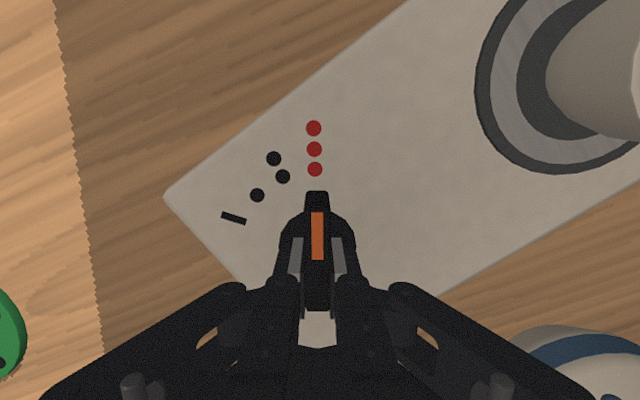

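The pointer (orange, column 317, rows 212–260) aims at the three red dots (column 314, rows 128–169), and the cup is still on the plate. Hold for more than 3 s.

```bash
Z='0 0 0 0 0 0;0 0 0 0 0 0;0 0 0 0 0 0;0 0 0 0 0 0;0 0 0 0 0 0;0 0 0 0 0 0;0 0 0 0 0 0;0 0 0 0 0 0;0 0 0 0 0 0;0 0 0 0 0 0'; python3 shift.py '0 0 0 0 0 0;0 0 0 0 0 0;0 0 0 0 0 0;0 0 0 0 0 0;0 0 0 0 0 0;0 0 0 0 0 0;0 0 0 0 0 0;0 0 0 0 0 0;0 0 0 0 0 0;0 0 0 0 0 0' >/dev/null
python3 shift.py '0 0 0 0 0 0;0 0 0 0 0 0;0 0 0 0 0 0;0 0 0 0 0 0;0 0 0 0 0 0;0 0 0 0 0 0;0 0 0 0 0 0;0 0 0 0 0 0;0 0 0 0 0 0;0 0 0 0 0 0' >/dev/null
python3 shift.py '0 0 0 0 0 0;0 0 0 0 0 0;0 0 0 0 0 0;0 0 0 0 0 0;0 0 0 0 0 0;0 0 0 0 0 0;0 0 0 0 0 0;0 0 0 0 0 0;0 0 0 0 0 0;0 0 0 0 0 0' >/dev/null
python3 shift.py '0 0 0 0 0 0;0 0 0 0 0 0;0 0 0 0 0 0;0 0 0 0 0 0;0 0 0 0 0 0;0 0 0 0 0 0;0 0 0 0 0 0;0 0 0 0 0 0;0 0 0 0 0 0;0 0 0 0 0 0'
python3 d.py
```

```text
time_s: 19.95
tool_pos: [551.1, 105.7, 57.3]
eef_rot: [0.203, 0.979, 0.002, -0.0]
wrist_force: [-2.4, 4.7, 6.4]
grip_width: 10.7
finger_force: 59.3
[0.85502018 0.50886786 0.2131203 ] [ 2.02758281e-01  9.79227287e-01  1.71795523e-03 -2.21847951e-04]
wrist [[307.0, 142.0, 15.0, 14.0, 138.0, 496.0, 127.0], [308.0, 162.0, 14.0, 14.0, 126.0, 504.0, 124.0], [311.0, 212.0, 12.0, 48.0, 536.0, 531.0, 114.0]]
side [[343.0, 254.0, 9.0, 7.0, 23.0, 531.0, 113.0]]
top []
```

Steady for over 4 s; hand in.

```bash
python3 -c "
from station import env;print(env.finish_job())"
```

```text
the job is handed in; nothing more can be done
None
```

The job is handed in: the cup stands let go at the middle of the plate as far as the images show, and the dial was held at the three dots for over 4 s and is still held there; no verdict was printed.

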